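# Check rotor arms on a knife edge, reject the uneven one and mount the good one

## Task

Check both rotor arms for balance, one after the other: lower the arm gently onto the knife edge of the balance stand, groove on the edge, let go and see whether it stays level, then put it away before you check the other. An arm that tips is scrap and goes into the grey tray, standing on its weights; the arm that stays level goes into the fork of the spin rig's spindle, lowered gently and seated fully home on the cross key. Leave the other things on the bench alone.

Things in the scene. Friction and masses are not known exactly. Their poses are not given: they have to be found in the camera images.
- rotor_arm_1: rotor arm 150 mm long (x), 26 wide, 52 high, 0.33 kg; the two look alike, uneven weight cannot be seen. Two tip weights (upright steel cylinders, diameter 26, height 32, at x = +-62) carry an aluminium bar, 14 wide in y, z = 32 to 40. Hub block in the middle: 30 in x, 18 in y, z = 28 to 52. Origin: centre, level with the weights' feet; z up
- rotor_arm_2: rotor arm 150 mm long (x), 26 wide, 52 high, 0.33 kg; the two look alike, uneven weight cannot be seen. Two tip weights (upright steel cylinders, diameter 26, height 32, at x = +-62) carry an aluminium bar, 14 wide in y, z = 32 to 40. Hub block in the middle: 30 in x, 18 in y, z = 28 to 52. Origin: centre, level with the weights' feet; z up
- rotor_arm_1_groove (a point): bottom of that arm's 90-degree V groove across the hub's underside (along y, 10 mm wide, 5 deep), 33 mm above the arm's origin; axes as the arm's. The bar is free to grip from |x| = 15 to 49 mm, between hub and weight; screw heads over the weights reach 44.5 mm above the origin
- rotor_arm_2_groove (a point): bottom of that arm's 90-degree V groove across the hub's underside (along y, 10 mm wide, 5 deep), 33 mm above the arm's origin; axes as the arm's. The bar is free to grip from |x| = 15 to 49 mm, between hub and weight; screw heads over the weights reach 44.5 mm above the origin
- balance_stand: fixed balance stand, base 110 (x) by 64 mm (y), origin under its centre. At x = +-36 (10 thick in x) a catch fork straddles the bar: prongs up to z = 84, 22 mm apart in y, over a rubber catch with its top at z = 64. The hub is free to grip between the catch forks, the bar is not. Let go, an even arm stays level; an uneven one tips about 0.19 rad within 1 s, onto one catch
- knife_edge (a point): middle of the steel knife edge, 30 mm long along y, its top 72 mm above the stand's underside; axes as the stand's. An arm is laid on it along x, either way round, groove on the edge: its origin is then 39.5 mm above the stand's underside and its weights hang free
- spin_rig: fixed spin rig: plate 90 x 90 x 8 mm, dark motor housing 62 to 68 mm in diameter and 48 mm high, on top of it the spindle with its fork. Origin under the centre, on the spindle's axis
- spindle (a joint): angle of the spindle about the vertical, counterclockwise from above, 0 when the fork's slot lies along the rig's x; turns with slight friction (0.03 N m)
- fork_seat (a point): where the groove's bottom comes to rest in the fork, 72 mm above the rig's underside; x along the slot. Cheeks 24 mm long in x, up to z = +27, stand 22 mm apart in y, flared above, and take the 18 mm hub; a round cross key along y between them enters the groove from below. The seated hub lies below the cheeks' tops: hold the arm by the bar beside it. Either way round will do
- reject_tray: fixed shallow grey tray, 180 mm along its x, 64 mm along its y, 24 mm high, walls and floor 3 mm; origin under its centre
- motor: bystander: small grey DC motor, 28 x 51 x 28 mm; leave it where it is

How it is judged (in metres and radians):
On the way, in this order (a step that is already met when the one before it is completed fails the run):
1. one of the arms, let go, rests on the knife edge with its groove (((distance between rotor_arm_1_groove and knife_edge below 0.004 m and contact force between rotor_arm_1 and the fingers below 0.1 N) or (distance between rotor_arm_2_groove and knife_edge below 0.004 m and contact force between rotor_arm_2 and the fingers below 0.1 N))), for 0.5 s.
2. that arm has been put away where it belongs (level one in the fork, uneven one in the tray) and the other, let go, rests on the knife edge ((((x of rotor_arm_1_groove in the frame of fork_seat between -0.003 and 0.003 m and y of rotor_arm_1_groove in the frame of fork_seat between -0.0035 and 0.0035 m and z of rotor_arm_1_groove in the frame of fork_seat between -0.003 and 0.003 m and angle between the x axis of rotor_arm_1 and the x axis of fork_seat, either way round below 0.12 rad and angle between rotor_arm_1's own z axis and vertical below 0.07 rad and contact force between rotor_arm_1 and the fingers below 0.1 N) and (distance between rotor_arm_2_groove and knife_edge below 0.004 m and contact force between rotor_arm_2 and the fingers below 0.1 N)) or ((x of rotor_arm_2 in the frame of reject_tray between -0.06 and 0.06 m and y of rotor_arm_2 in the frame of reject_tray between -0.03 and 0.03 m and z of rotor_arm_2 in the frame of reject_tray below 0.009 m and angle between rotor_arm_2's own z axis and vertical below 0.08 rad and contact force between rotor_arm_2 and the fingers below 0.1 N) and (distance between rotor_arm_1_groove and knife_edge below 0.004 m and contact force between rotor_arm_1 and the fingers below 0.1 N)))), for 0.5 s.
At the end, for the whole second after the job is handed in: The arm that balances is seated in the spindle's fork: bottom of its groove within 3 mm (3.5 mm across the slot) of the seat, along the slot to 0.12 rad, level to 0.07 rad. The uneven arm stands on both weights on the tray's floor. Both are released and at rest (x of rotor_arm_1_groove in the frame of fork_seat between -0.003 and 0.003 m and y of rotor_arm_1_groove in the frame of fork_seat between -0.0035 and 0.0035 m and z of rotor_arm_1_groove in the frame of fork_seat between -0.003 and 0.003 m and angle between the x axis of rotor_arm_1 and the x axis of fork_seat, either way round below 0.12 rad and angle between rotor_arm_1's own z axis and vertical below 0.07 rad and contact force between each of rotor_arm_1, rotor_arm_2 and the fingers below 0.1 N and x of rotor_arm_2 in the frame of reject_tray between -0.06 and 0.06 m and y of rotor_arm_2 in the frame of reject_tray between -0.03 and 0.03 m and z of rotor_arm_2 in the frame of reject_tray below 0.009 m and angle between rotor_arm_2's own z axis and vertical below 0.08 rad and linear speed of each of rotor_arm_1, rotor_arm_2 below 0.02 m/s and angular speed of each of rotor_arm_1, rotor_arm_2 below 0.2 rad/s); the robot touches nothing.
It fails at once if an arm knocks or presses on the balance stand or the spin rig with more than 80 N (contact force between any of rotor_arm_1, rotor_arm_2 and balance_stand above 80 N or contact force between any of rotor_arm_1, rotor_arm_2 and spin_rig above 80 N).
It fails at once if a bystander is moved by more than 3 cm (distance of motor from where it was at the start of the episode above 0.03 m).
It also fails if it takes over 72 s, if anything falls off the work surface, if the arm or the gripper's body presses on something with over 40 N, if the wrist force passes 120 N, or if a joint passes its speed limit or range.

## Robot

A 6-joint arm with a two-finger parallel gripper is mounted at the origin on a cart in front of the work surface, level with it; the furniture and walls round the work are solid. World frame = base frame: x ahead of the robot, y to its left, z up, the work surface at z = 0. Lengths are in mm, angles in rad, forces in N, time in s.
With the tool pointing down it reaches from about 325 to 875 mm from the base axis. Payload 4.4 kg.
Tool frame: the origin (TCP) lies on the centre line of the jaws, within the pads' length; the fingertips stand ahead of it and the grasp point (between the pads) lies 6 mm ahead of it (ctrl.tcp_to_tips is the z of the fingertips in the tool frame, in mm); z points along the fingers, y is the line along which they close (so a half turn about z gives the same grasp; the last joint's range is limited). The gripper opens to 85 mm and grips with 20 to 120 N. Pads are 22 mm wide; open, the fingers measure 114 mm over their backs; the gripper's body (76 mm by 85 mm) begins 54 mm behind the grasp point. The pads swing forward as they close: fully open they stand 13 mm farther back than shut.
Start: joints at [-1.419, 0.207, 1.542, -0, 1.393, -0.15], TCP at [170.9, -549.018, 219.982] pointing down, gripper open.
Joint ranges: [-2.73, 2.73], [-0.86, 2.22], [0.23, 2.46], [-1.11, 4.25], [0.08, 2.63], [-2.82, 2.82]. Speed limits (rad/s): [2.79, 2.79, 3.14, 3.14, 3.14, 3.14].

## Interface

Orientations are given as a 3x3 rotation matrix whose columns are the frame's x, y, z axes.
In Python, from plant import ctrl, sensors, optics gives the robot as it stands. Calls block until the motion is done:
- ctrl.move_ptp(position, orientation): joint-space move of the TCP to a pose.
- ctrl.move_l(position, rot=None, vel=150, threshold=None): straight line of the TCP; rot=None keeps the orientation; vel is the mean speed in mm/s. With threshold (N) it stops when the force on the tool has changed by that much, and returns True; else False.
- ctrl.set_joints(angles): joint-space move.
- ctrl.gripper_to(opening, force=None): finger opening in mm; force is the grip in N (None keeps the last); returns when the fingers have stopped.
- ctrl.hold(seconds).
- ctrl.solve_ik(position, orientation): joint angles nearest the present ones, or None.
- sensors.read_state(): the state.
- optics.grab_frame(name): name is "side" or "top"; returns (picture, depth): 384x512x3 uint8, red, green, blue; 384x512 float32, mm along the optical axis (not along the pixel's ray), 0 where there is no reading.
- optics.camera_params(name): a dict with "mtx" (3x3 intrinsics, pixels), "R" (3x3) and "t" (3): a world point X has camera coordinates R X + t. Camera axes: x right, y down, z forward; pixel columns grow to the right and rows downward; lengths in mm; the calibration is good to about 2 mm. A picture is of the moment at which its call begins. camera_params takes no time and is no camera call.
A pose or a line that the arm cannot do raises ctrl.MotionError and nothing moves.
- ctrl.finish_job(): hands the job in; it is judged then, once.
The state is a dict: "t": time; "q": joint angles; "qvel": joint speeds; "tau": joint torques, N m; "eef_pos": TCP position; "eef_rot": TCP orientation; "force": force on the tool from outside, world axes, zero at the start; "wrist_torque": the same for the moment, N m; "grip_width": finger opening in mm; "grasp_force": force on a finger pad.
Only numpy, scipy, OpenCV 4.12 (cv2) and the standard library are available. Lean on these libraries where they do the work, as an engineer would, in place of code of your own. Each camera call takes 0.05 s, during which the arm holds its last target. There are 200 camera calls.

## Working session

There is one attempt and no reset: what is moved stays moved. The work goes in short steps, each a Python script; the robot and the scene stay as the last script left them, time stands still between calls to the robot, and variables do not carry over. Pictures are saved under pics/ and viewed, at most 11 in all, crops included, and the job is handed in when it is done.

```bash
ls; mkdir -p pics
python3 - <<'E'
from plant import ctrl,sensors,optics
import cv2,numpy as np
for n in("top","side"):
    p,d=optics.grab_frame(n); np.savez(f"pics/{n}0.npz",p=p,d=d)
    cv2.imwrite(f"pics/{n}0.png",cv2.resize(p[:,:,::-1],(800,600)))
    c=optics.camera_params(n);print(n,c["mtx"],c["R"],c["t"], (-c["R"].T@c["t"]))
s=sensors.read_state();print(s["t"],s["eef_rot"],ctrl.tcp_to_tips)
E
```

```text
pics
top [[376.30912191   0.         262.67764732]
 [  0.         376.30912191 191.85809809]
 [  0.           0.           1.        ]] [[-2.21306662e-02 -9.99751020e-01 -2.85166036e-03]
 [-9.87730136e-01  2.23054584e-02 -1.54569223e-01]
 [ 1.54594346e-01 -6.04048991e-04 -9.87977846e-01]] [-209.96668217  532.56809828  827.4047406 ] [ 393.47476328 -221.29378722  899.17743638]
side [[481.19189196   0.         257.12289771]
 [  0.         481.19189196 191.16062149]
 [  0.           0.           1.        ]] [[-0.99960677  0.01583598  0.02314126]
 [-0.01112062  0.53371167 -0.84559339]
 [-0.02574156 -0.84551823 -0.5333257 ]] [505.326859   201.28139896 790.85854637] [527.72446171 553.25673686 580.29350505]
0.1 [[ 9.54784612e-01  2.97298237e-01 -3.19715203e-04]
 [ 2.97298250e-01 -9.54782438e-01  2.06073235e-03]
 [ 3.07393634e-04 -2.06260631e-03 -9.99997826e-01]] 25.0
```

View pics/top0.png

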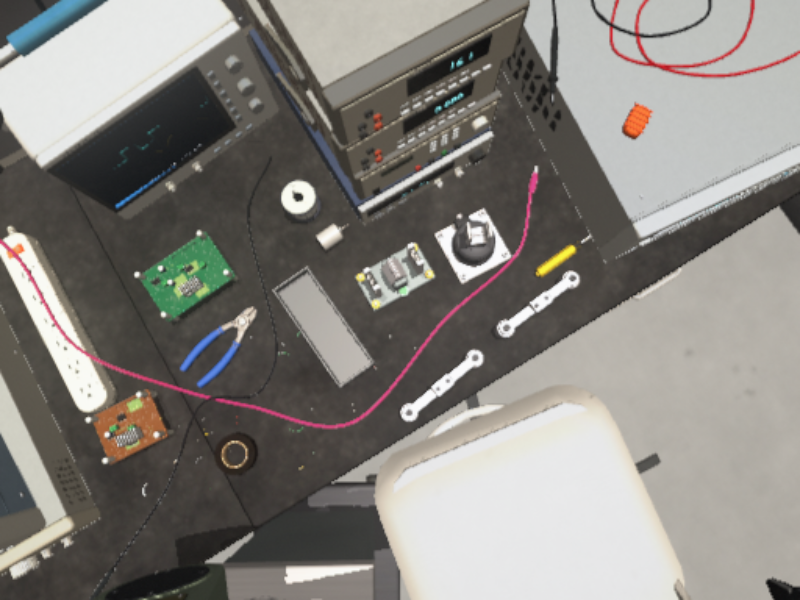

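View pics/side0.png

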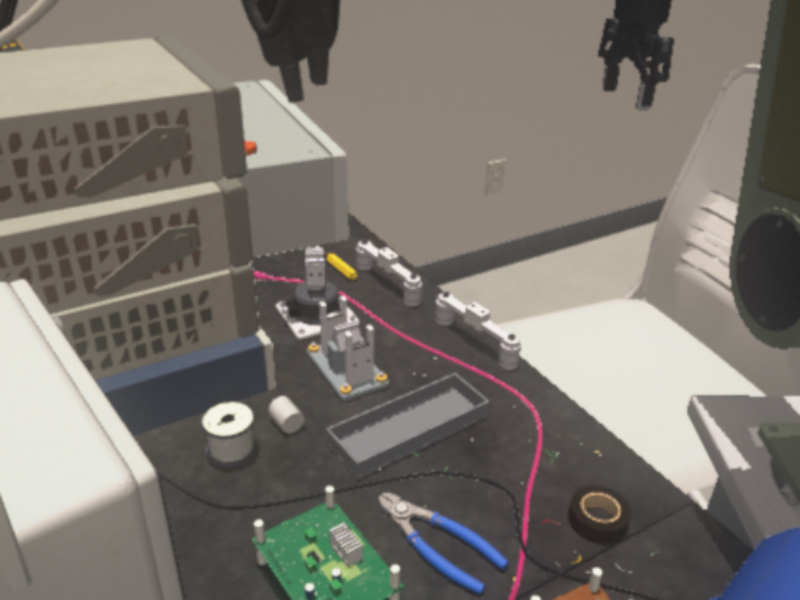

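The top view shows two white arms at (408,411)-(475,358) and (505,327)-(571,279). The balance stand is at (395,275), the spin rig with its fork at (472,245), the tray at (323,327) and the motor at (330,236). The side view shows the same objects: tray (410,420), stand (345,350), rig (315,285).

```bash
cat > h.py <<'E'
import numpy as np,cv2
from plant import ctrl,sensors,optics
def cloud(n,d):
    c=optics.camera_params(n);v,u=np.mgrid[:384,:512]
    K=c["mtx"];P=np.stack([(u-K[0,2])/K[0,0]*d,(v-K[1,2])/K[1,1]*d,d],-1)
    W=(P-c["t"])@c["R"]; W[d<=0]=np.nan; return W
def ray(n,uv,z):
    c=optics.camera_params(n);o=-c["R"].T@c["t"]
    k=c["R"].T@np.linalg.inv(c["mtx"])@np.array([uv[0],uv[1],1.]);return o+k*(z-o[2])/k[2]
def proj(n,X):
    c=optics.camera_params(n);p=c["mtx"]@(c["R"]@np.asarray(X,float)+c["t"]);return p[:2]/p[2]
E
python3 - <<'E'
from h import *
f=np.load("pics/top0.npz");p=f["p"];W=cloud("top",f["d"])
s=np.load("pics/side0.npz");V=cloud("side",s["d"])
def roi(a,b,c,d): return tuple(slice(int(i/1.5625),int(j/1.5625)) for i,j in((b,d),(a,c)))
for nm,R in dict(A=(395,345,490,425),B=(492,265,585,340),stand=(350,238,440,312),rig=(430,205,512,285),tray=(270,262,378,390)).items():
    r=roi(*R);w=W[r];z=w[...,2];zb=np.nanmedian(z[z<15]);print(nm,"table z",zb,np.nanstd(z[abs(z-zb)<6]), "max",np.nanpercentile(z,[90,97,99.5]))
    for lo,hi in((3,200),(20,200),(35,200),(60,200)):
        m=(z>lo)&(z<hi)
        if m.sum()>15:
            q=w[m][:,:2].astype(np.float32);print("  z>",lo,m.sum(),cv2.minAreaRect(q))
o=p[int(200/1.5625):int(430/1.5625),int(260/1.5625):int(600/1.5625),::-1]
cv2.imwrite("pics/topcrop.png",cv2.resize(o,None,fx=3.6,fy=3.6,interpolation=cv2.INTER_CUBIC))
print(o.shape)
o=s["p"][150:310,160:345,::-1]
cv2.imwrite("pics/sidecrop.png",cv2.resize(o,None,fx=3.6,fy=3.6,interpolation=cv2.INTER_CUBIC))
E
```

```text
A table z 0.1902959060236101 1.6686077462896007 max [40.60751962 50.85310547 54.46940294]
  z> 3 704 ((405.2875671386719, -265.07537841796875), (142.4403839111328, 119.01238250732422), 88.7172622680664)
  z> 20 503 ((403.9661865234375, -263.88739013671875), (24.415781021118164, 148.235107421875), 38.01628494262695)
  z> 35 444 ((403.670654296875, -264.3174133300781), (19.66875648498535, 143.1270751953125), 37.7863883972168)
B table z 0.6602772169100741 1.628933840424959 max [40.81728414 51.28359324 54.76164645]
  z> 3 762 ((528.1463623046875, -416.4195861816406), (144.79916381835938, 114.69380187988281), 88.68082427978516)
  z> 20 491 ((519.9984741210938, -410.18560791015625), (25.148664474487305, 146.50033569335938), 35.54392623901367)
  z> 35 420 ((519.6646728515625, -410.48638916015625), (21.675785064697266, 145.85317993164062), 36.539249420166016)
stand table z 1.619121001718483 1.7450095030943606 max [55.47887075 70.92049574 85.26778936]
  z> 3 1287 ((575.72265625, -197.02041625976562), (135.7877960205078, 114.90140533447266), 88.60468292236328)
  z> 20 446 ((570.310302734375, -
[... 708 characters left out ...]
9655151367), 79.50395965576172)
  z> 60 211 ((617.8929443359375, -318.9578552246094), (24.671112060546875, 35.40542984008789), 6.272876262664795)
tray table z 1.8325685613985248 2.2119817790405505 max [10.19955959 25.05968324 67.68875846]
  z> 3 2179 ((500.47491455078125, -85.85404968261719), (171.53756713867188, 195.2462158203125), 88.72948455810547)
  z> 20 370 ((515.3279418945312, -117.712646484375), (180.30813598632812, 134.718505859375), 34.1337890625)
  z> 35 71 ((553.7310791015625, -166.05638122558594), (33.39518356323242, 9.782610893249512), 27.14392852783203)
  z> 60 66 ((553.9044189453125, -166.0095672607422), (33.19674301147461, 9.597173690795898), 28.32278060913086)
(147, 218, 3)
```

View pics/topcrop.png

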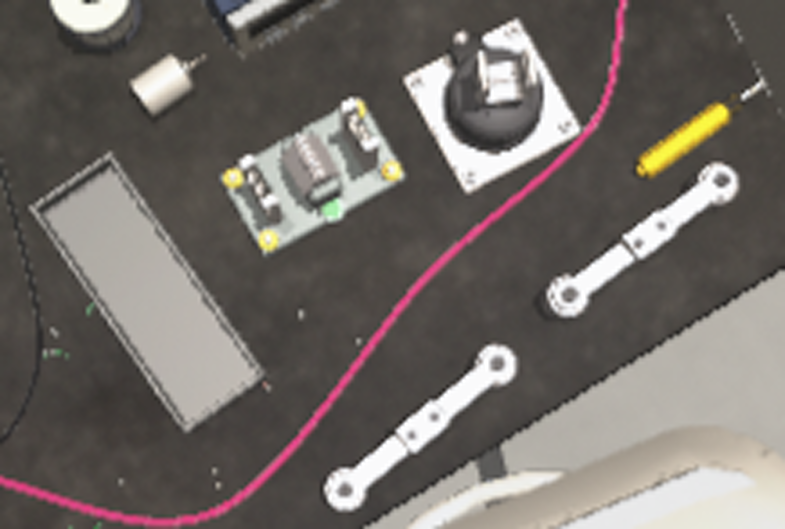

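View pics/sidecrop.png

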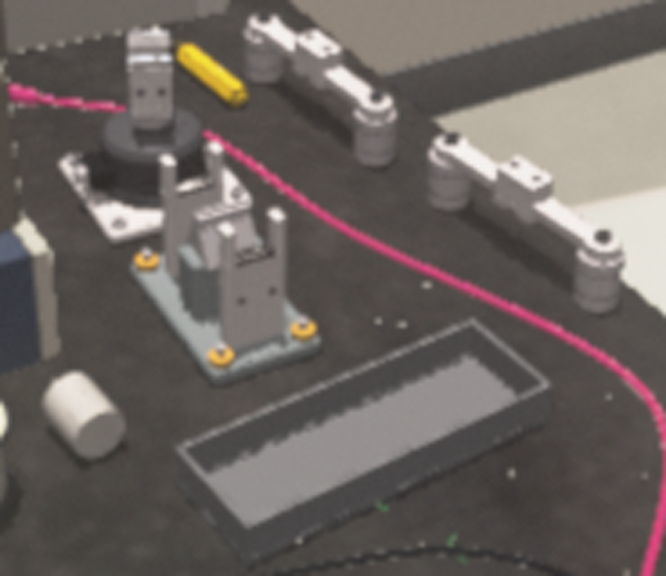

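The top crop shows screw holes at the arm ends (344,489)/(497,364) and (568,295)/(719,180). The fork cheeks are near (503,72), with the slot roughly vertical in the image. The side crop confirms the prongs, the knife edge and the tray floor. Next I'll refine the poses from both point clouds.

```bash
cat >> h.py <<'E'
def T(a,tilt=0):  # tool x at yaw a (deg), pointing down; tilt (rad) about the horizontal axis left of x
    a=np.radians(a);R=np.array([[np.cos(a),np.sin(a),0],[np.sin(a),-np.cos(a),0],[0,0,-1.]])
    l=np.array([-np.sin(a),np.cos(a),0]);return cv2.Rodrigues(l*tilt)[0]@R
A=np.array([404,-263.3]);B=np.array([520,-410.2]);ST=np.array([571,-197.2]);FK=np.array([618,-318.7]);TR=np.array([497,-85.])
yA,yB,yS,yF,yT=128.,125.6,118.5,5.6,34.2
def st(s=""):
    r=sensors.read_state();print(s,"t",round(r["t"],1),"pos",np.round(r["eef_pos"],1),"F",np.round(r["force"],1),"w",round(r["grip_width"],1),"gf",round(float(np.max(r["grasp_force"])),1));return r
def P(xy,z): return [float(xy[0]),float(xy[1]),float(z)]
HUB=60 # TCP above arm origin for a hub grip
def pick(xy,yaw,z0,zup,dz=HUB,force=60):
    ctrl.gripper_to(48); ctrl.move_ptp(P(xy,max(zup,z0+dz+45)),T(yaw)); ctrl.move_l(P(xy,z0+dz),vel=120)
    ctrl.gripper_to(0,force); st("gripped"); ctrl.move_l(P(xy,zup),vel=120); st("lifted")
def tip(yaw=yS):
    ux=np.array([np.cos(np.radians(yaw)),np.sin(np.radians(yaw))])
    for n in("top","side"):
        W=cloud(n,optics.grab_frame(n)[1]).reshape(-1,3);W=W[np.isfinite(W[:,0])]
        D=W[:,:2]-ST;u=D@ux;v=D@[-ux[1],ux[0]]
        z=[np.median(W[(abs(v)<12)&(u*s>50)&(u*s<74)&(W[:,2]>50)&(W[:,2]<115),2]) for s in(-1,1)]
        k=[((abs(v)<12)&(u*s>50)&(u*s<74)&(W[:,2]>50)&(W[:,2]<115)).sum() for s in(-1,1)]
        print(n,"z at -u,+u",np.round(z,1),k,"tilt",round((z[1]-z[0])/124,3))
E
python3 - <<'E'
from h import *
for n in("top","side"):
    W=cloud(n,np.load(f"pics/{n}0.npz")["d"]).reshape(-1,3);W=W[np.isfinite(W[:,0])&(W[:,2]>60)&(W[:,2]<450)]
    for nm,c,r in(("stand",ST,48),("fork",FK,25),("tray",TR,0),("farend",FK+[68,7],0)):
        d=np.hypot(*(W[:,:2]-c).T);m=(d>r)
        i=np.where(m)[0][np.argsort(d[m])[[0,5]]] ;print(n,nm,np.round(d[i]),np.round(W[i]).tolist())
E
```

```text
top stand [93. 95.] [[657.0, -161.0, 67.0], [654.0, -152.0, 69.0]]
top fork [89. 90.] [[578.0, -239.0, 85.0], [576.0, -239.0, 87.0]]
top tray [94. 95.] [[538.0, -169.0, 65.0], [555.0, -160.0, 63.0]]
top farend [50. 51.] [[729.0, -286.0, 61.0], [724.0, -278.0, 66.0]]
side stand [94. 95.] [[654.0, -153.0, 69.0], [659.0, -160.0, 73.0]]
side fork [88. 90.] [[586.0, -237.0, 62.0], [580.0, -237.0, 76.0]]
side tray [90. 92.] [[541.0, -163.0, 79.0], [541.0, -166.0, 66.0]]
side farend [56. 59.] [[630.0, -316.0, 60.0], [630.0, -329.0, 94.0]]
```

Run:
```python
from h import *
pick(A,yA,0,150)
ctrl.move_ptp(P(ST,170),T(yS)); ctrl.move_l(P(ST,108),vel=120)
p,_=optics.grab_frame("side");q,_=optics.grab_frame("top")
st("above")
cv2.imwrite("pics/over.png",np.hstack([cv2.resize(p[150:310,160:320,::-1],None,fx=2.4,fy=2.4),cv2.resize(q[120:280,180:340,::-1],None,fx=2.4,fy=2.4)]))
```

```text
gripped t 3.4 pos [ 404.1 -263.3   60.2] F [-0.2 -0.1 -0.1] w 0.2 gf 0.0
lifted t 4.3 pos [ 403.5 -262.8  149.2] F [-0.3 -0.9 -0.7] w -0.1 gf 0.0
above t 5.8 pos [ 571.8 -197.9  109.4] F [ 0.2 -0.4  0.1] w 0.1 gf 0.0
```

View pics/over.png

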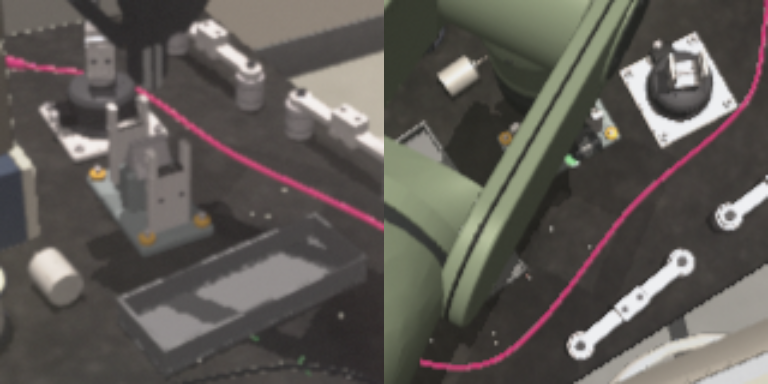

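The gripper closed on nothing: the arm is still on the bench at (630,303) in the right panel, and the fingers are at (150,70) in the left panel. I'll measure the tip height and arm A's position.

Run:
```python
from h import *
r=st();print(np.round(r["eef_rot"],3).tolist())
for z in(120,109,84): print(z,proj("side",[571,-197,z]))
p,d=optics.grab_frame("side");W=cloud("side",d)
# gripper points: near stand xy, above prongs
Pn=W.reshape(-1,3);m=(np.hypot(*(Pn[:,:2]-r["eef_pos"][:2]).T)<45)&(Pn[:,2]>55)&(Pn[:,2]<220)
for lo in range(60,180,8):
    k=m&(Pn[:,2]>=lo)&(Pn[:,2]<lo+8);q=Pn[k]
    if len(q): print(lo,len(q),np.round(q.min(0)),np.round(q.max(0)))
c=cloud("top",optics.grab_frame("top")[1]);est(c,A,85,34,60,"A");est(c,A,25,46,60,"Ahub")
cv2.imwrite("pics/tips.png",cv2.resize(p[120:250,160:300,::-1],None,fx=4,fy=4,interpolation=cv2.INTER_CUBIC))
```

```text
t 5.8 pos [ 571.8 -197.9  109.4] F [ 0.2 -0.4  0.1] w 0.1 gf 0.0
[[-0.477, 0.879, 0.002], [0.879, 0.477, -0.001], [-0.002, 0.001, -1.0]]
120 [221.09552834 184.76416558]
109 [221.19599048 189.86632688]
84 [221.41943148 201.21420317]
60 221 [ 538. -240.   60.] [ 604. -153.   68.]
68 97 [ 538. -239.   68.] [ 604. -155.   75.]
76 82 [ 538. -237.   76.] [ 604. -154.   84.]
84 5 [ 540. -236.   84.] [ 577. -161.   86.]
116 10 [ 564. -195.  120.] [ 577. -185.  123.]
124 48 [ 557. -199.  124.] [ 584. -184.  132.]
132 61 [ 556. -199.  132.] [ 585. -184.  140.]
140 68 [ 556. -198.  140.] [ 585. -184.  148.]
148 65 [ 556. -198.  148.] [ 585. -183.  156.]
156 52 [ 549. -201.  156.] [ 584. -180.  164.]
164 131 [ 537. -208.  164.] [ 595. -171.  172.]
172 196 [ 530. -224.  172.] [ 600. -168.  180.]
A 446 rect [ 404.7 -263.1] [142.6  22.6] long axis deg -51.6 mean [ 402.8 -262.6   43.9]
Ahub 109 rect [ 403.8 -264. ] [29.5 17.5] long axis deg -53.2 mean [ 403.8 -264.1   52.9]
```

View pics/tips.png

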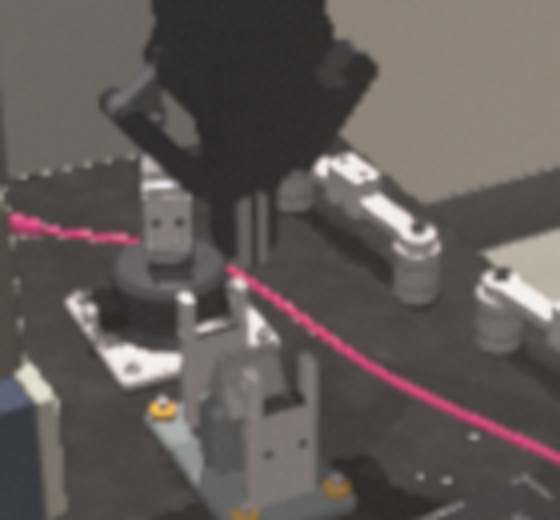

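In that view the shut fingertips end near (252,265), which puts them at z≈119, about 10 mm above the reported TCP. They should be 25 mm below it. A gentle touch on bare bench will settle the offset.

Run:
```python
from h import *
x=A+np.array([.788,.616])*45
ctrl.move_l(P(ST,150),vel=200)
ctrl.move_ptp(P(x,70),T(yA))
r=ctrl.move_l(P(x,-16),vel=35,threshold=3);st(f"touch {r}")
print(ctrl.tcp_to_tips)
ctrl.move_l(P(x,100),vel=200);st()
```

```text
touch True t 8.8 pos [ 439.4 -235.5   -5. ] F [-0.9  0.4  4.7] w -0.2 gf 2.3
25.0
 t 9.5 pos [ 438.8 -235.    99.1] F [-0.8  1.  -0.4] w -0.0 gf 0.0
```

```bash
sed -i 's/^HUB=60.*/HUB=29/' h.py
python3 - <<'E'
from h import *
pick(A,yA,0,110)
if sensors.read_state()["grip_width"]>10:
    ctrl.move_ptp(P(ST,130),T(yS)); ctrl.move_l(P(ST,78),vel=150)
    p,_=optics.grab_frame("side");st("above")
    cv2.imwrite("pics/over2.png",cv2.resize(p[120:250,150:300,::-1],None,fx=4,fy=4,interpolation=cv2.INTER_CUBIC))
E
```

```text
gripped t 11.5 pos [ 404.6 -264.    30.1] F [-0.4  0.   6.2] w 16.3 gf 60.2
lifted t 12.3 pos [ 403.2 -262.5  108.9] F [-0.8 -0.1 -3.9] w 16.0 gf 59.1
above t 13.6 pos [ 571.1 -198.    78.8] F [ 0.8  0.2 -3.7] w 16.2 gf 59.1
```

View pics/over2.png

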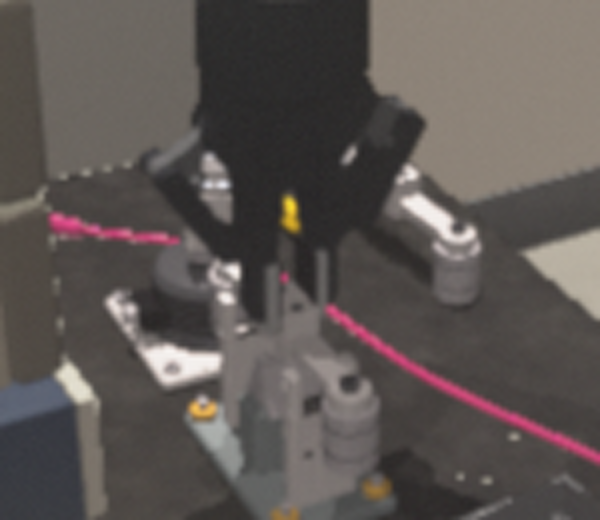

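The arm hangs from the hub, with its bar between the catch prongs, directly over the knife edge. Lowering it now.

```bash
cat >> h.py <<'E'
def lay():
    r=ctrl.move_l(P(ST,64),vel=18,threshold=3);st(f"touch {r}")
    ctrl.gripper_to(36);st("open")
E
python3 - <<'E'
from h import *
lay()
e=sensors.read_state()["eef_pos"]
ctrl.move_l([e[0],e[1],e[2]+50],vel=120);ctrl.hold(.3)
tip()
st()
p,_=optics.grab_frame("side")
cv2.imwrite("pics/t1.png",cv2.resize(p[130:260,150:300,::-1],None,fx=4,fy=4,interpolation=cv2.INTER_CUBIC))
E
```

```text
touch True t 14.2 pos [ 571.4 -197.5   69.8] F [ 1.1 -0.4  4.7] w 16.3 gf 60.0
open t 14.5 pos [ 569.2 -196.2   67.4] F [-0.8  0.9 -0.1] w 35.9 gf 0.0
top z at -u,+u [68.3 92.3] [np.int64(92), np.int64(62)] tilt 0.193
side z at -u,+u [67.5 83.6] [np.int64(49), np.int64(222)] tilt 0.13
 t 15.5 pos [ 568.9 -196.1  116.8] F [ 0.3 -1.2  0.1] w 36.3 gf 0.0
```

View pics/t1.png

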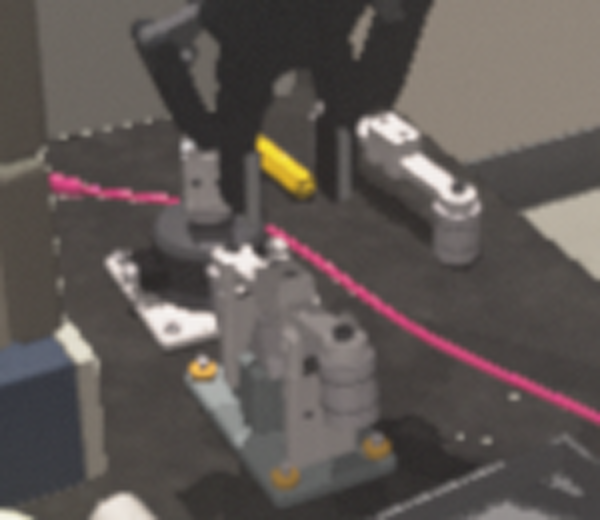

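The −u end dropped onto its catch (tilt 0.193), so this arm is scrap. I'll put it in the tray, tilting the tool to level it first.

Run:
```python
from h import *
u=np.array([np.cos(np.radians(yS)),np.sin(np.radians(yS))])
x=ST-2*u
ctrl.move_l(P(x,70),rot=T(yS),vel=100);ctrl.gripper_to(0,60);st("grip")
ctrl.move_l(P(x,140),vel=120)
ctrl.move_ptp(P(TR,80),T(yT,.19));st("over tray")
ctrl.move_l(P(TR,42),vel=100)
r=ctrl.move_l(P(TR,24),vel=25,threshold=4);st(f"down {r}")
ctrl.gripper_to(40);e=sensors.read_state()["eef_pos"]
ctrl.move_l(P(e,120),vel=200);st("up")
ctrl.move_ptp(P(B,110),T(yB))
W=cloud("side",optics.grab_frame("side")[1]);est(W,TR,85,36,70,"tray arm");est(W,TR,85,-5,70,"all")
W=cloud("top",optics.grab_frame("top")[1]);est(W,TR,85,36,70,"tray arm top");est(W,TR,22,46,70,"hub");est(W,B,85,34,60,"B")
p,_=optics.grab_frame("side")
cv2.imwrite("pics/tray.png",cv2.resize(p[180:330,180:340,::-1],None,fx=3.5,fy=3.5,interpolation=cv2.INTER_CUBIC))
st()
```

```text
grip t 16.4 pos [ 572.9 -199.4   71.3] F [-1.1 -0.   2.8] w 16.1 gf 60.8
over tray t 18.7 pos [497.2 -85.2  79.9] F [-0.3  1.  -2.5] w 15.7 gf 60.3
down True t 19.7 pos [497.6 -85.5  34.8] F [ 0.4 -0.8  4.1] w 16.1 gf 61.0
up t 20.6 pos [495.4 -84.6 119.5] F [-1.4 -1.   0.1] w 39.7 gf 0.0
tray arm 748 rect [497.8 -83.3] [143.6  22.8] long axis deg 32.7 mean [500.6 -78.8  44.3]
all 5124 rect [497.3 -85.3] [168.9 167.3] long axis deg -44.5 mean [493.7 -71.8  11.9]
tray arm top 454 rect [499.  -84.5] [145.   23.3] long axis deg 34.2 mean [496.7 -85.7  46.6]
hub 116 rect [497.4 -84.9] [39.9 17.8] long axis deg 34.5 mean [497.1 -85.3  55.3]
B 52 rect [ 528.8 -420.4] [20.2 17.7] long axis deg -46.4 mean [ 527.4 -419.7   50.7]
 t 22.7 pos [ 520.3 -409.6  109.9] F [-0.4 -0.2 -0.4] w 39.8 gf 0.0
```

View pics/tray.png

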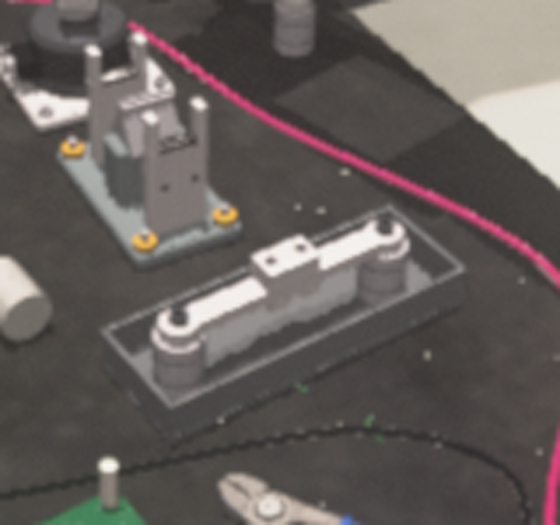

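The arm stands level in the tray at (285,300). Now the second arm goes on the stand.

Run:
```python
from h import *
pick(B,yB,0,110)
if sensors.read_state()["grip_width"]>10:
    ctrl.move_ptp(P(ST,130),T(yS)); ctrl.move_l(P(ST,78),vel=150); lay()
    e=sensors.read_state()["eef_pos"]
    ctrl.move_l([e[0],e[1],e[2]+50],vel=120);ctrl.hold(.6);tip();st()
```

```text
gripped t 24.4 pos [ 520.7 -411.1   30.6] F [-0.9  0.1  5.6] w 16.4 gf 61.9
lifted t 25.2 pos [ 519.3 -409.5  108.8] F [ 0.7  0.5 -3.3] w 16.3 gf 61.0
touch True t 27.1 pos [ 571.4 -197.3   70.2] F [0.8 0.4 4.2] w 16.4 gf 61.9
open t 27.4 pos [ 569.4 -196.4   67.9] F [-0.6  0.7  0.6] w 36.1 gf 0.0
top z at -u,+u [80.  80.6] [np.int64(104), np.int64(51)] tilt 0.005
side z at -u,+u [78.5 71.5] [np.int64(85), np.int64(211)] tilt -0.057
 t 28.7 pos [ 569.4 -196.4  117.9] F [-0.4  0.9  0.7] w 35.9 gf 0.0
```

Top view reads tilt 0.005, so this arm is level. I'll set it on the bench, regrip it by the bar and carry it over the fork. First I'll check the dark peg on the rig using the saved frames.

Run:
```python
from h import *
f=np.load("pics/top0.npz");W=cloud("top",f["d"])
for u in range(288,300,2): print([ [int(round(k)) for k in W[v,u]] for v in range(134,146,3)])
u=np.array([np.cos(np.radians(yS)),np.sin(np.radians(yS))])
ctrl.move_l(P(ST,70),rot=T(yS),vel=120);ctrl.gripper_to(0,60);st("grip")
ctrl.move_l(P(ST,130),vel=150)
ctrl.move_ptp(P(A,60),T(yA))
ctrl.move_l(P(A,40),vel=100)
r=ctrl.move_l(P(A,24),vel=25,threshold=4);st(f"down {r}")
ctrl.gripper_to(40);e=sensors.read_state()["eef_pos"]
ctrl.move_l(P(e,75),vel=150)
v=np.array([np.cos(np.radians(yA)),np.sin(np.radians(yA))])
g=A-32*v
ctrl.move_l(P(g,75),vel=150);ctrl.move_l(P(g,24),vel=100);st("at bar");ctrl.gripper_to(0,110);st("bar grip")
ctrl.move_l(P(g,110),vel=120)
v=np.array([np.cos(np.radians(yF)),np.sin(np.radians(yF))])
g=FK-32*v
ctrl.move_ptp(P(g,140),T(yF));ctrl.move_l(P(g,105),vel=120);st("over fork")
p,d=optics.grab_frame("side");q,dt=optics.grab_frame("top");np.savez("pics/fork.npz",p=p,d=d,q=q,dt=dt)
cv2.imwrite("pics/fork.png",cv2.resize(p[110:230,140:290,::-1],None,fx=4,fy=4,interpolation=cv2.INTER_CUBIC))
W=cloud("side",d).reshape(-1,3);W=W[np.isfinite(W[:,0])];D=W[:,:2]-FK;a=D@v
for lo in(-74,-62,-15,15,30,50,62):
    k=(a>lo)&(a<lo+12)&(abs(D@[-v[1],v[0]])<16)&(W[:,2]>102)&(W[:,2]<150);print(lo,k.sum(),np.round(np.percentile(W[k][:,2],[5,50,98]),1) if k.sum()>5 else "")
```

```text
[[677, -288, 3], [670, -288, 0], [662, -287, 2], [655, -287, 1]]
[[678, -293, -2], [669, -292, 2], [661, -292, 4], [651, -291, 11]]
[[677, -297, 3], [670, -297, 1], [653, -295, 31], [646, -294, 29]]
[[677, -303, 0], [660, -300, 31], [653, -299, 31], [646, -299, 30]]
[[678, -308, -1], [669, -307, 4], [654, -304, 28], [641, -303, 44]]
[[678, -313, -1], [660, -309, 30], [653, -309, 30], [627, -302, 93]]
grip t 29.6 pos [ 572.2 -197.7   71.5] F [ 0.4 -0.4  2.3] w 16.1 gf 60.7
down True t 31.7 pos [ 404.5 -263.8   31.7] F [-1.3  1.1  5.3] w 15.8 gf 61.0
at bar t 33.5 pos [ 423.7 -288.4   24.1] F [ 0.4 -0.5 -0. ] w 40.1 gf 0.0
bar grip t 33.9 pos [ 424.2 -289.2   25.3] F [-3.2 -0.   5.9] w 8.7 gf 108.3
over fork t 37.2 pos [ 585.5 -321.5  104.1] F [ 0.6 -0.5 -3.1] w 8.9 gf 108.2
-74 66 [103.2 112.5 123.2]
-62 64 [102.5 114.6 122.7]
-15 82 [108.3 122.6 130.8]
15 40 [109.8 115.7 118. ]
30 38 [110.  115.6 118.6]
50 69 [103.6 113.2 121.5]
62 43 [102.8 110.5 120.6]
```

View pics/fork.png

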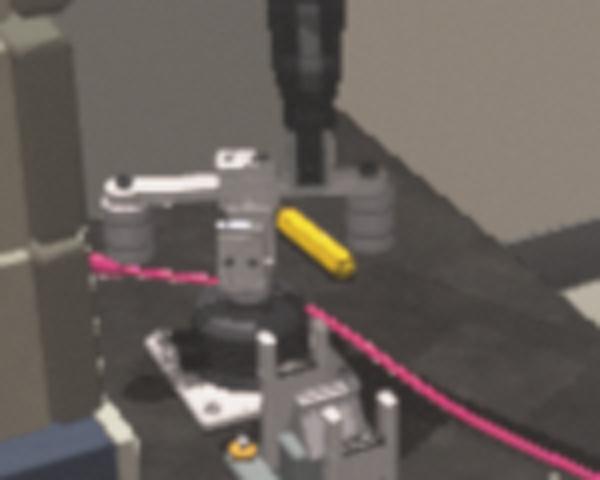

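The arm is level in the grip: heads at (122,182) and (368,168), hub at (240,160) right above the fork at (247,250). I'll compare hub and fork across the slot in the same camera, then lower.

Run:
```python
from h import *
f=np.load("pics/fork.npz")
W=cloud("side",f["d"]);est(W,FK,24,125,140,"hub top side");est(W,FK,85,112,140,"bar side");est(W,FK,26,82,101,"fork side");est(W,FK+[30,3],20,113,123,"free bar")
W=cloud("top",f["dt"]);est(W,FK,24,122,145,"hub top top");est(W,FK,30,80,101,"fork top");est(W,FK+[30,3],20,113,123,"free bar top")
```

```text
hub top side 86 rect [ 616.4 -316.9] [29.9 22.6] long axis deg 6.2 mean [ 616.9 -314.3  128.7]
bar side 540 rect [ 616.2 -312.9] [139.8  29.1] long axis deg 1.3 mean [ 611.2 -311.3  121.3]
fork side 145 rect [ 617.4 -316.2] [35.2 23.7] long axis deg 87.4 mean [ 617.4 -313.2   90.5]
free bar 82 rect [ 648.6 -313.4] [34.4 16.9] long axis deg 7.2 mean [ 647.4 -312.1  116.2]
hub top top few 0
fork top few 0
free bar top few 1
```

Run:
```python
from h import *
v=np.array([np.cos(np.radians(yF)),np.sin(np.radians(yF))])
g=FK-32*v+[.8,0]
r=ctrl.move_l(P(g,72),vel=40,threshold=7);st(f"1 {r}")
if not r:
    r=ctrl.move_l(P(g,60),vel=15,threshold=6);st(f"2 {r}")
print(np.round(sensors.read_state()["wrist_torque"],2))
p,d=optics.grab_frame("side");
cv2.imwrite("pics/seat.png",cv2.resize(p[110:230,140:290,::-1],None,fx=4,fy=4,interpolation=cv2.INTER_CUBIC))
W=cloud("side",d);est(W,FK,24,82,100,"hub/fork")
```

```text
1 False t 38.3 pos [ 586.6 -322.    71.7] F [-1.2 -2.7 -3.5] w 8.8 gf 108.2
2 True t 38.9 pos [ 587.2 -322.1   63.7] F [-0.1 -0.   3.8] w 8.5 gf 109.2
[ 0.03 -0.11 -0.02]
hub/fork 193 rect [ 613.7 -318.3] [37.  35.1] long axis deg -85.2 mean [ 617.  -315.9   91.5]
```

Contact came at TCP z 63.7 against an expected 64.3, so it is on the key. Releasing, backing off and checking.

Run:
```python
from h import *
ctrl.gripper_to(36);e=sensors.read_state()["eef_pos"];ctrl.move_l(P(e,140),vel=150)
ctrl.move_ptp([330,-300,220],T(yF));ctrl.hold(.3);st()
v=np.array([np.cos(np.radians(yF)),np.sin(np.radians(yF))])
for n in("top","side"):
    p,d=optics.grab_frame(n);W=cloud(n,d)
    if n=="side": cv2.imwrite("pics/final.png",cv2.resize(p[110:260,140:340,::-1],None,fx=4,fy=4,interpolation=cv2.INTER_CUBIC))
    print(n);est(W,FK,85,62,100,"arm+fork");est(W,FK,11,84,97,"hub");est(W,FK,30,94,110,"cheeks")
    est(W,FK+62*v,14,70,100,"+end");est(W,FK-62*v,14,70,100,"-end")
    est(W,TR,85,36,70,"tray arm")
```

```text
t 41.3 pos [ 330.5 -300.   219.7] F [-0.   0.5 -1. ] w 36.3 gf 0.0
top
arm+fork 614 rect [ 618.2 -319.2] [148.9  35. ] long axis deg 4.8 mean [ 614.8 -318.2   82.3]
hub 70 rect [ 618.1 -317.6] [19.2 18.7] long axis deg 2.4 mean [ 618.2 -318.4   91.7]
cheeks 60 rect [ 617.6 -320. ] [33.4 23.9] long axis deg 88.1 mean [ 616.8 -320.2   98.7]
+end 81 rect [ 678.4 -315. ] [22.7 20.9] long axis deg 42.5 mean [ 678.2 -315.1   79.5]
-end 86 rect [ 557.  -321.5] [23.6 18.9] long axis deg -0.7 mean [ 555.8 -320.7   79.2]
tray arm 456 rect [497.3 -85.6] [148.5  23.7] long axis deg 34.0 mean [495.7 -86.5  46.5]
side
arm+fork 773 rect [ 618.2 -317.1] [148.3  38.1] long axis deg 5.6 mean [ 617.6 -312.6   78.5]
hub 17 rect [ 618.8 -325.1] [18.4  9.4] long axis deg 20.1 mean [ 618.7 -324.9   91.1]
cheeks 65 rect [ 618.3 -317.2] [38.3 23.1] long axis deg -88.7 mean [ 618.2 -319.4   96.7]
+end 91 rect [ 677.7 -311.8] [23.1 17.5] long axis deg 8.0 mean [ 678.  -311.9   76.4]
-end 56 rect [ 557.9 -318.4] [23.  14.2] long axis deg 1.4 mean [ 556.9 -317.5   77.7]
tray arm 754 rect [497.5 -83.9] [143.9  20.9] long axis deg 33.9 mean [500.6 -78.7  44.2]
```

View pics/final.png

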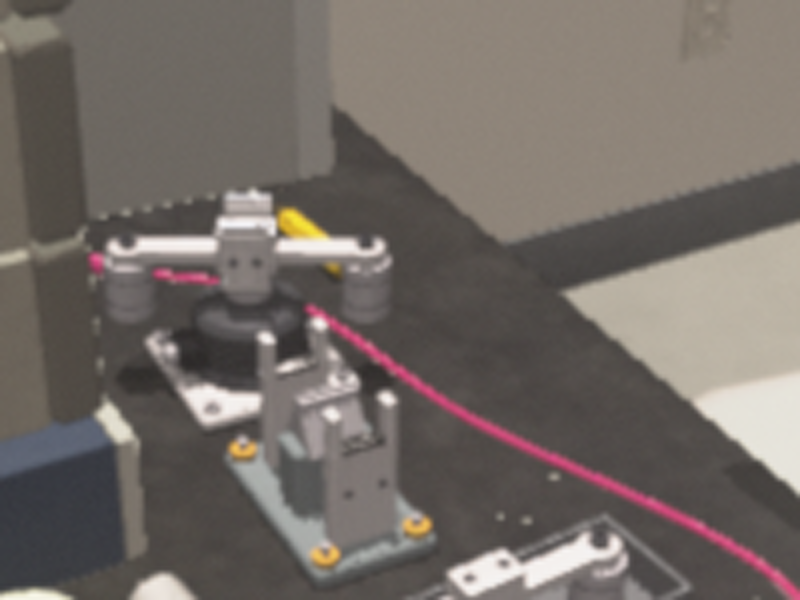

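The arm is level in the fork with heads at (127,243) and (368,243). Its hub top is at 91.7 mm (expected 91), below the 99 mm cheek tops, and it lines up with the slot. The other arm still stands in the tray. Handing in.

```bash
python3 -c "
from plant import ctrl
print(ctrl.finish_job())"
```

```text
the job is handed in; nothing more can be done
None
```

Job handed in at about 41 s: the first arm tipped about 0.19 rad and stands in the grey tray, and the second stayed level and is seated in the spindle fork; hand-in returned no verdict.

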